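# Snap the cover onto the microscope power supply

### The arm

A 6-joint arm with a two-finger parallel gripper is mounted at the origin on the work surface. World frame = base frame: x ahead of the robot, y to its left, z up, the work surface at z = 0. Lengths are in mm, angles in rad, forces in N, time in s.
With the tool pointing down it reaches from about 325 to 850 mm from the base axis. Payload 4.4 kg.
Tool frame: the origin (TCP) lies at the very end of the fingers, on their centre line; the grasp point (between the pads) lies 19 mm behind it; z points along the fingers, y is the line along which they close (so a half turn about z gives the same grasp; the last joint's range is limited). The gripper opens to 94 mm and grips with 3 to 60 N. Pads are 16 mm wide; open, the fingers measure 119 mm over their backs; the gripper's body (75 mm by 177 mm) begins 78 mm behind the grasp point.
Start: joints at [1.032, 0.207, 1.542, -0, 1.393, -0.15], TCP at [217.979, 532.083, 205.447] pointing down, gripper open.
Joint ranges: [-2.73, 2.73], [-0.86, 2.22], [0.23, 2.46], [-1.11, 4.25], [0.08, 2.63], [-2.82, 2.82]. Speed limits (rad/s): [2.79, 2.79, 3.14, 3.14, 3.14, 3.14].

### API

Orientations are given as a 3x3 rotation matrix whose columns are the frame's x, y, z axes.
In Python, from cell import arm, capture, camera_model gives the robot as it stands. The module is installed in compiled form; this text tells all that it offers.
- The arm moves only by the tool servo_tool, never from a script. Its argument "plan" is a list of rows, each an object of numbers: "ax", "ay", "az": the turn, a rotation vector about the world's x, y, z in degrees; "dx", "dy", "dz": the shift along the world's x, y, z in mm; "gripper": the opening, from 0 (shut) to 1 (fully open). In form: [{"ax": .., "ay": .., "az": .., "dx": .., "dy": .., "dz": .., "gripper": ..}, ...]. A call has 1 to 10 rows; each row is the pose to reach, as a shift and turn from the pose commanded when the call began; what a row does not reach only later rows make up. A row lasts 1/8 s, in which the tool goes at most 62.5 mm and 10.7 degrees, less where a joint would pass 70% of its speed; a pose out of reach is approached as far as the arm can. A call with a gripper value outside its range is refused whole. The fingers move at their own pace and stop on an object; the grip force is fixed at half the most. Time passes only in rows, so rows that repeat a pose let the fingers close. It gives the time, the measured TCP pose, the force and the opening at its end, in the units of the state.
- arm.get_obs(): the state, without advancing time (a new reading comes with each control period).
- capture(name): name is "scene" or "top" or "wrist"; returns the picture (420x560x3 uint8, red, green, blue); there is no depth.
- camera_model(name): a dict with "camera_matrix" (3x3 intrinsics, pixels), "k1" (the pictures are not rectified: a ray, as slopes to the right and down, at radius r is drawn at 1 + k1 r^2 times it, then the intrinsics apply), "camera_from_world" (4x4, takes a point from world to camera coordinates); the wrist camera has in their place "hand_eye" (4x4, takes a point from camera to tool coordinates, whose origin is the TCP and whose axes are the flange's). Camera axes: x right, y down, z forward; pixel columns grow to the right and rows downward; lengths in mm; the calibration is good to about 2 mm. A picture is of the moment at which its call begins: read the wrist's pose just before it. camera_model takes no time and is no camera call.
- arm.job_done(): hands the job in, once; it reports no verdict.
The state is a dict: "time_s": time; "joints": joint angles; "joint_vel": joint speeds; "tau": joint torques, N m; "tcp_pos": TCP position; "ee_rot": TCP orientation; "force": force on the tool from outside, world axes, zero at the start; "wrist_torque": the same for the moment, N m; "gripper_width": finger opening in mm.
Only numpy, scipy, OpenCV 4.12 (cv2) and the standard library are available. Lean on these libraries where they do the work, as an engineer would, in place of code of your own. Each camera call takes 0.05 s, during which the arm holds its last target. There are 200 camera calls.

### The job

One of the two microscope power supplies on the lab bench still has its cover plate standing up on its four snap standoffs, with a gap below it. Press that cover down evenly, without tipping it up, until all four corners have clicked and it lies flush on the case. Leave the other supply, which is already closed, alone, and do not disturb the amber bottle.

Things in the scene. Friction and masses are not known exactly. Their poses are not given: they have to be found in the camera images.
- cover_mid (a point): Centre (half-way through) of the loose cream cover, 140 (x) x 200 (y) x 4 mm, z up, 0.3 kg; vents in its middle, a standoff through a hole near each corner. Starts level on the barbs, top 75 mm above the bench; flush, top 64, this point 62 mm. A corner clicks at 3 to 5 N straight down, both corners of a short end at about 8 N on its bare middle (x 0, y +-75 mm). Press with closed fingertips.
- supply: Grey open-topped case needing its cover, fixed, 140 (x) x 200 (y) x 60 mm high; origin under its centre on the bench, z up, axes parallel to the cover's, which is centred over it. White sprung snap standoffs at x +-52, y +-82 mm, tips 83 mm above the bench: 8 mm above the cover's top at the start, 19 mm when home. Turned up to 0.5 rad; left or right of the other supply.
- other_supply: The same kind of supply, already closed, fixed to the bench, same size and origin: its cover is flush, top 64 mm above the bench, with the standoff tips standing 19 mm above that. Not to be touched.
- bottle: Amber glass bottle with black cap, 56 mm across, 120 mm high, standing on the bench beyond the supplies; origin at the centre of its underside.
Things that resemble listed ones, but are neither listed nor needed, are in the scene too. Of the things that look like the part that bears cover_mid, the smaller one is meant.

How it is judged (in metres and radians):
At the end, for the whole second after the job is handed in: The cover lies flush on its case by itself, clicked at all four corners: its centre within 2 mm of its home height, level within 1.4 degrees and within 10 mm of the middle of the case (z of cover_mid in the frame of supply between 0.059 and 0.064 m and angle between the z axis of cover_mid and the z axis of supply, either way round below 0.025 rad and horizontal distance between cover_mid and supply below 0.01 m); the robot touches nothing.
It fails at once if the cover is tipped by more than 9 degrees (angle between the z axis of cover_mid and the z axis of supply, either way round above 0.157 rad).
It fails at once if the closed supply is pressed or struck (more than 3 N) (contact force between any of the arm, the fingers and other_supply above 3 N).
It fails at once if the bottle is moved by more than 30 mm or tipped (distance of bottle from where it was at the start of the episode above 0.03 m or angle between bottle's own z axis and vertical above 0.3 rad).
It also fails if it takes over 35 s, if anything falls off the work surface, if the arm or the gripper's body presses on something with over 40 N, if the wrist force passes 120 N, or if a joint passes its speed limit or range.

## Working session

There is one attempt and no reset: what is moved stays moved. The work goes in short steps, Python scripts to look and compute and a tool call to move; the robot and the scene stay as the last step left them, time stands still between calls to the robot, and variables do not carry over. Pictures are saved under pics/ and viewed, on a budget of 10 in all, crops included, one or two more only if the job needs it, and the job is handed in when it is done.

Besides the shell and the picture viewer there is one more tool, called after "Request:" as a command line: name --argument value ..., lists and objects as JSON in quotes. servo_tool: Moves the arm, as the interface text tells. Its arguments: {"type":"object","properties":{"plan":{"type":"array"}},"required":["plan"]}

```bash
mkdir -p pics
cat > h.py <<'E'
import numpy as np, cv2
from cell import arm, capture, camera_model
def save(n,im): cv2.imwrite(f'pics/{n}.png',im[:,:,::-1])
def ray(name,uv,T=None):
    m=camera_model(name);K=m['camera_matrix'];k=m['k1']
    K=np.array(K);d=(np.array(uv,float)-K[:2,2])/[K[0,0],K[1,1]]
    s=d.copy()
    for _ in range(20): s=d/(1+k*(s@s))
    v=np.array([*s,1])
    if T is None: W=np.linalg.inv(np.array(m['camera_from_world']))
    else: W=T@np.array(m['hand_eye'])
    return W[:3,3],W[:3,:3]@v
def plane(name,uv,z,T=None):
    o,d=ray(name,uv,T);return o+d*(z-o[2])/d[2]
def tcpT():
    s=arm.get_obs();T=np.eye(4);T[:3,:3]=s['ee_rot'];T[:3,3]=s['tcp_pos'];return T
E
python3 - <<'E'
from h import *
a=capture('scene');b=capture('top')
np.save('scene.npy',a);np.save('top.npy',b)
save('scene',a);save('top',b)
for n in('scene','top'):print(camera_model(n))
s=arm.get_obs();print(s['ee_rot'],s['time_s'],s['gripper_width'])
E
```

```text
{'camera_matrix': array([[470.5299513 ,   0.        , 274.31109217],
       [  0.        , 470.5299513 , 205.55278718],
       [  0.        ,   0.        ,   1.        ]]), 'k1': -0.15920775578484586, 'camera_from_world': array([[ 4.51431224e-01,  8.92253205e-01, -9.69892074e-03,
        -1.58493927e+02],
       [ 7.52413968e-01, -3.86478289e-01, -5.33392682e-01,
        -4.53431887e+02],
       [-4.79669752e-01,  2.33492508e-01, -8.45812141e-01,
         1.60620965e+03],
       [ 0.00000000e+00,  0.00000000e+00,  0.00000000e+00,
         1.00000000e+00]])}
{'camera_matrix': array([[519.94672914,   0.        , 279.83455957],
       [  0.        , 519.94672914, 212.67212217],
       [  0.        ,   0.        ,   1.        ]]), 'k1': -0.1802324834538001, 'camera_from_world': array([[-8.15462144e-03, -9.99955450e-01, -4.75401498e-03,
        -1.06066779e+02],
       [-9.97309506e-01,  8.47921721e-03, -7.28138162e-02,
         6.10029963e+02],
       [ 7.28508826e-02,  4.14745522e-03, -9.97334221e-01,
         1.29411225e+03],
       [ 0.00000000e+00,  0.00000000e+00,  0.00000000e+00,
         1.00000000e+00]])}
[[-9.25374130e-01  3.79053535e-01 -1.06649638e-03]
 [ 3.79054906e-01  9.25372477e-01 -1.77705710e-03]
 [ 3.13306624e-04 -2.04870335e-03 -9.99997852e-01]] 0.1 93.77466243454384
```

View pics/scene.png

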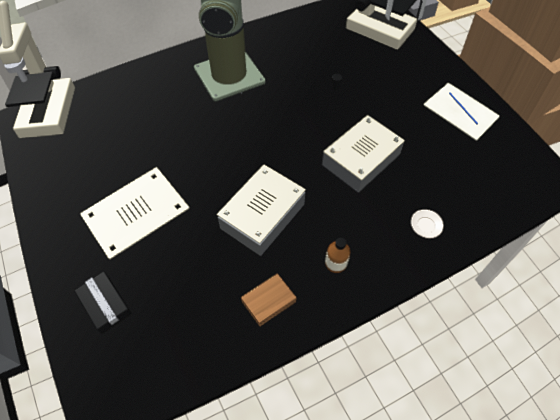

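View pics/top.png

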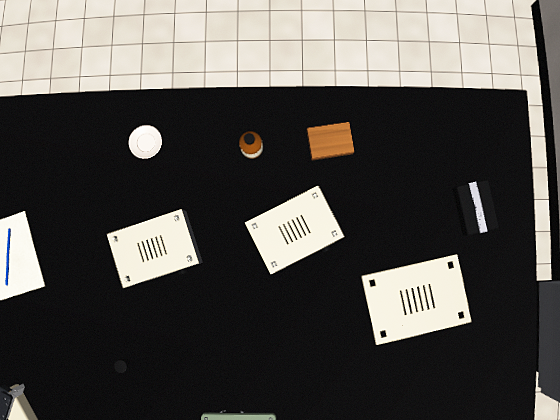

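The scene picture shows supplies at about (262,205) and (364,150), a large flat cover on the bench at (135,212), and the bottle at (338,255). In the top picture the supplies are at (295,230) and (152,248), and the large decoy plate is at (417,300). I'll measure both covers' heights and enlarge both supplies.

Run:
```python
from h import *
a=np.load('scene.npy');b=np.load('top.npy')
c=np.vstack([np.hstack([cv2.resize(i,(400,300),interpolation=cv2.INTER_CUBIC) for i in r]) for r in ((a[155:260,205:345][:, :140],a[105:195,305:425]),(b[180:280,230:363],b[200:300,90:223]))])
save('crop',c)
def quad(im,c):
    hs=cv2.cvtColor(im,cv2.COLOR_RGB2HSV);m=((hs[...,2]>190)&(hs[...,1]<70)).astype(np.uint8)
    cs,_=cv2.findContours(m,cv2.RETR_EXTERNAL,cv2.CHAIN_APPROX_NONE)
    k=[x for x in cs if cv2.pointPolygonTest(x,c,False)>=0][0]
    return cv2.boxPoints(cv2.minAreaRect(k)) ,cv2.approxPolyDP(cv2.convexHull(k),6,True)[:,0]
for n,pts in(('right(-y)',((262,218),(295,255))),('left(+y)',((364,163),(152,225)))):
  qs=quad(a,pts[0])[1];qt=quad(b,pts[1])[1]
  print(n,qs.tolist(),qt.tolist())
  for z in (64,75):
    S=np.array([plane('scene',p,z) for p in qs])[:,:2];T=np.array([plane('top',p,z) for p in qt])[:,:2]
    f=lambda Q:np.round([np.linalg.norm(Q[i]-Q[i-1]) for i in range(len(Q))],1)
    # match nearest corners
    d=[min(T,key=lambda t:np.hypot(*(t-s)))-s for s in S]
    print(z,'S',f(S),S.mean(0).round(1),'T',f(T),T.mean(0).round(1),'diff',np.round(d,1).tolist())
    print(T.round(1).tolist())
```

```text
right(-y) [[264, 165], [304, 190], [259, 242], [217, 214]] [[318, 186], [343, 236], [270, 273], [245, 222]]
64 S [200.5 138.3 197.3 139.2] [ 560.4 -143.8] T [200.  137.3 200.  138.8] [ 565.3 -145.8] diff [[4.7, -2.4], [4.5, -0.7], [4.7, -3.7], [5.7, -1.3]]
[[671.1, -205.8], [547.5, -265.5], [458.9, -86.2], [583.9, -25.8]]
75 S [198.4 136.8 195.2 137.8] [ 566.9 -146.5] T [198.3 136.1 198.3 137.6] [ 564.9 -145.6] diff [[-2.4, 0.8], [-2.4, 2.5], [-2.0, -0.8], [-1.3, 1.5]]
[[669.7, -205.0], [547.2, -264.2], [459.4, -86.4], [583.3, -26.6]]
left(+y) [[368, 116], [403, 141], [360, 178], [324, 151]] [[181, 209], [198, 263], [123, 287], [107, 234]]
64 S [197.1 135.2 194.1 133.7] [523.1 205. ] T [198.  139.7 198.1 138.3] [520.6 205.8] diff [[-5.6, -0.4], [-3.5, 3.3], [2.4, 1.0], [-3.3, -0.7]]
[[617.2, 132.7], [484.1, 90.2], [424.6, 279.1], [556.3, 321.1]]
75 S [195.1 133.7 192.  132.3] [530.  198.5] T [196.3 138.5 196.4 137.1] [520.5 203. ] diff [[-12.7, 3.4], [-10.4, 7.1], [-4.4, 4.5], [-10.4, 2.8]]
[[616.3, 130.6], [484.4, 88.4], [425.3, 275.7], [555.9, 317.3]]
```

View pics/crop.png

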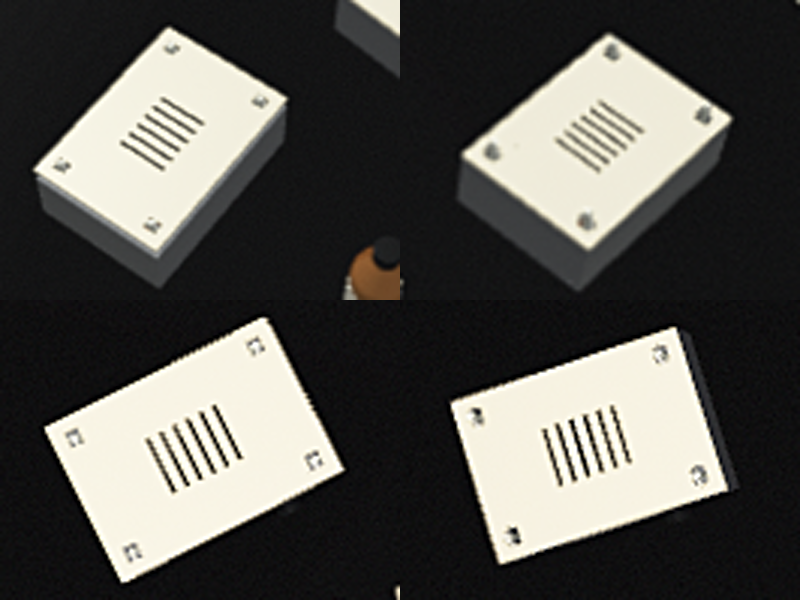

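The crops show that the supply at top (295,230), scene (262,205), is the one to press. Its two-view heights agree at about 72 mm, it has a pale gap under the cover's rim, and its standoff tips are short. The other supply, at top (152,248), fits 64 mm or lower, has tall standoffs, and is closed. The big plate at top (417,300) is the larger look-alike and isn't needed.

Target centre is about (565.5,-146), with the long axis along (-0.443,0.897). That puts the end points at (532,-79) and (599,-213).

Request:
servo_tool --plan '[{"dx":314,"dy":-611,"dz":-55,"gripper":0},{"dx":314,"dy":-611,"dz":-55,"gripper":0},{"dx":314,"dy":-611,"dz":-55,"gripper":0},{"dx":314,"dy":-611,"dz":-55,"gripper":0},{"dx":314,"dy":-611,"dz":-55,"gripper":0},{"dx":314,"dy":-611,"dz":-55,"gripper":0},{"dx":314,"dy":-611,"dz":-55,"gripper":0},{"dx":314,"dy":-611,"dz":-55,"gripper":0},{"dx":314,"dy":-611,"dz":-55,"gripper":0},{"dx":314,"dy":-611,"dz":-55,"gripper":0}]'

```text
validation failed for argument at $.pl...
```

Request:
servo_tool --plan '[{"ax":0,"ay":0,"az":0,"dx":30,"dy":-50,"dz":0,"gripper":0}]'

```text
time_s: 0.22
tcp_pos: [247.0, 483.2, 204.7]
ee_rot: [[-0.927, 0.375, -0.001], [0.375, 0.927, 0.0], [0.001, -0.0, -1.0]]
force: [1.3, -0.6, 1.0]
gripper_width: 87.1
```

Request:
servo_tool --plan '[{"ax":0,"ay":0,"az":0,"dx":284,"dy":-561,"dz":-55,"gripper":0},{"ax":0,"ay":0,"az":0,"dx":284,"dy":-561,"dz":-55,"gripper":0},{"ax":0,"ay":0,"az":0,"dx":284,"dy":-561,"dz":-55,"gripper":0},{"ax":0,"ay":0,"az":0,"dx":284,"dy":-561,"dz":-55,"gripper":0},{"ax":0,"ay":0,"az":0,"dx":284,"dy":-561,"dz":-55,"gripper":0},{"ax":0,"ay":0,"az":0,"dx":284,"dy":-561,"dz":-55,"gripper":0},{"ax":0,"ay":0,"az":0,"dx":284,"dy":-561,"dz":-55,"gripper":0},{"ax":0,"ay":0,"az":0,"dx":284,"dy":-561,"dz":-55,"gripper":0},{"ax":0,"ay":0,"az":0,"dx":284,"dy":-561,"dz":-55,"gripper":0},{"ax":0,"ay":0,"az":0,"dx":284,"dy":-561,"dz":-55,"gripper":0}]'

```text
time_s: 1.48
tcp_pos: [529.5, -75.3, 150.5]
ee_rot: [[-0.925, 0.38, -0.0], [0.38, 0.925, 0.0], [0.0, 0.0, -1.0]]
force: [0.1, 0.6, -0.4]
gripper_width: 0.4
```

One close look from the wrist.

Run:
```python
from h import *
s=arm.get_obs();print(s['tcp_pos'],s['force'])
T=tcpT();w=capture('wrist');np.save('w.npy',w);np.save('wT.npy',T);save('wrist1',w)
```

```text
[529.51714046 -75.33015087 150.47158552] [ 0.10577923  0.61359382 -0.36302261]
```

View pics/wrist1.png

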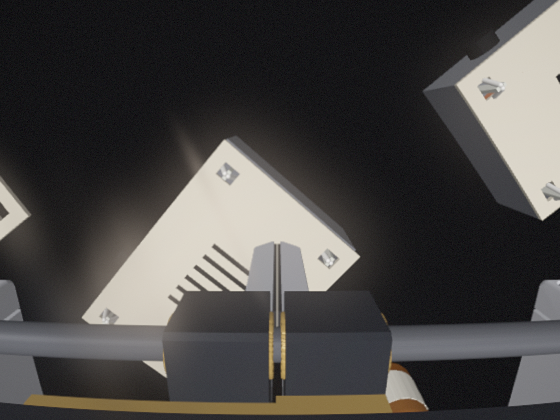

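The wrist picture shows the cover under the closed fingers, with standoffs at (228,173), (329,258) and (106,317). I'll compare these with the top-camera estimate.

Run:
```python
from h import *
T=np.load('wT.npy')
P=np.array([plane('wrist',p,77,T)[:2] for p in((228,173),(329,258),(106,317))]);print(P.round(1))
A,B,C=P
print(np.linalg.norm(A-B),np.linalg.norm(A-C),'centre',(B+C)/2)
y=(A-C)/np.linalg.norm(A-C);print('ylong',y)
c=(B+C)/2
for s in(1,-1):print((c+75*s*y).round(1))
```

```text
[[ 481.7  -95.2]
 [ 573.9  -49.2]
 [ 553.6 -243.4]]
102.97830894180628 164.64940320286982 centre [ 563.72513803 -146.29950239]
ylong [-0.43648702  0.89971056]
[531.  -78.8]
[ 596.5 -213.8]
```

The two estimates agree within 2 mm. Now I'll descend to just above the cover.

Request:
servo_tool --plan '[{"ax":0,"ay":0,"az":0,"dx":0,"dy":0,"dz":-30,"gripper":0},{"ax":0,"ay":0,"az":0,"dx":0,"dy":0,"dz":-60,"gripper":0},{"ax":0,"ay":0,"az":0,"dx":0,"dy":0,"dz":-72,"gripper":0},{"ax":0,"ay":0,"az":0,"dx":0,"dy":0,"dz":-72,"gripper":0},{"ax":0,"ay":0,"az":0,"dx":0,"dy":0,"dz":-72,"gripper":0}]'

```text
time_s: 2.15
tcp_pos: [530.2, -73.5, 80.2]
ee_rot: [[-0.926, 0.379, 0.002], [0.379, 0.926, -0.001], [-0.002, 0.0, -1.0]]
force: [0.1, -1.0, -0.1]
gripper_width: 0.5
```

Request:
servo_tool --plan '[{"ax":0,"ay":0,"az":0,"dx":0,"dy":0,"dz":-1,"gripper":0},{"ax":0,"ay":0,"az":0,"dx":0,"dy":0,"dz":-2,"gripper":0},{"ax":0,"ay":0,"az":0,"dx":0,"dy":0,"dz":-3,"gripper":0},{"ax":0,"ay":0,"az":0,"dx":0,"dy":0,"dz":-4,"gripper":0},{"ax":0,"ay":0,"az":0,"dx":0,"dy":0,"dz":-4,"gripper":0}]'

```text
time_s: 2.78
tcp_pos: [529.1, -73.4, 74.9]
ee_rot: [[-0.925, 0.379, -0.0], [0.379, 0.925, 0.0], [0.0, -0.0, -1.0]]
force: [-0.0, -0.7, -0.6]
gripper_width: 0.4
```

Request:
servo_tool --plan '[{"ax":0,"ay":0,"az":0,"dx":0,"dy":0,"dz":3,"gripper":0},{"ax":0,"ay":0,"az":0,"dx":2,"dy":-5,"dz":3,"gripper":0},{"ax":0,"ay":0,"az":0,"dx":2,"dy":-5,"dz":0,"gripper":0},{"ax":0,"ay":0,"az":0,"dx":2,"dy":-5,"dz":-1,"gripper":0},{"ax":0,"ay":0,"az":0,"dx":2,"dy":-5,"dz":-2,"gripper":0},{"ax":0,"ay":0,"az":0,"dx":2,"dy":-5,"dz":-3,"gripper":0},{"ax":0,"ay":0,"az":0,"dx":2,"dy":-5,"dz":-3,"gripper":0}]'

```text
time_s: 3.65
tcp_pos: [531.7, -78.7, 72.7]
ee_rot: [[-0.925, 0.379, 0.001], [0.379, 0.925, -0.001], [-0.001, -0.0, -1.0]]
force: [-1.2, -0.9, 4.9]
gripper_width: 0.7
```

Request:
servo_tool --plan '[{"ax":0,"ay":0,"az":0,"dx":0,"dy":0,"dz":-1,"gripper":0},{"ax":0,"ay":0,"az":0,"dx":0,"dy":0,"dz":-2,"gripper":0},{"ax":0,"ay":0,"az":0,"dx":0,"dy":0,"dz":-3,"gripper":0},{"ax":0,"ay":0,"az":0,"dx":0,"dy":0,"dz":-3,"gripper":0}]'

```text
time_s: 4.15
tcp_pos: [531.4, -78.5, 69.0]
ee_rot: [[-0.925, 0.379, 0.001], [0.379, 0.925, -0.0], [-0.001, -0.0, -1.0]]
force: [-0.1, -1.1, 2.3]
gripper_width: 0.3
```

Request:
servo_tool --plan '[{"ax":0,"ay":0,"az":0,"dx":0,"dy":0,"dz":-1,"gripper":0},{"ax":0,"ay":0,"az":0,"dx":0,"dy":0,"dz":-2,"gripper":0},{"ax":0,"ay":0,"az":0,"dx":0,"dy":0,"dz":-3,"gripper":0},{"ax":0,"ay":0,"az":0,"dx":0,"dy":0,"dz":-3,"gripper":0}]'

```text
time_s: 4.65
tcp_pos: [530.5, -78.1, 65.7]
ee_rot: [[-0.925, 0.379, -0.002], [0.379, 0.925, 0.001], [0.002, 0.0, -1.0]]
force: [-1.6, -0.0, 2.9]
gripper_width: 0.5
```

Request:
servo_tool --plan '[{"ax":0,"ay":0,"az":0,"dx":0,"dy":0,"dz":-1,"gripper":0},{"ax":0,"ay":0,"az":0,"dx":0,"dy":0,"dz":-2,"gripper":0},{"ax":0,"ay":0,"az":0,"dx":0,"dy":0,"dz":-2,"gripper":0}]'

```text
time_s: 5.03
tcp_pos: [530.6, -78.1, 65.5]
ee_rot: [[-0.925, 0.379, -0.002], [0.379, 0.925, 0.001], [0.002, -0.0, -1.0]]
force: [-6.3, 2.5, 13.1]
gripper_width: 0.6
```

The first end stopped hard at 65.5 mm with 13 N. Now I'll lift, move to the other end and press it the same way.

Request:
servo_tool --plan '[{"ax":0,"ay":0,"az":0,"dx":0,"dy":0,"dz":20,"gripper":0},{"ax":0,"ay":0,"az":0,"dx":0,"dy":0,"dz":36,"gripper":0},{"ax":0,"ay":0,"az":0,"dx":33,"dy":-68,"dz":36,"gripper":0},{"ax":0,"ay":0,"az":0,"dx":66,"dy":-135,"dz":36,"gripper":0},{"ax":0,"ay":0,"az":0,"dx":66,"dy":-135,"dz":36,"gripper":0},{"ax":0,"ay":0,"az":0,"dx":66,"dy":-135,"dz":36,"gripper":0},{"ax":0,"ay":0,"az":0,"dx":66,"dy":-135,"dz":20,"gripper":0},{"ax":0,"ay":0,"az":0,"dx":66,"dy":-135,"dz":16,"gripper":0},{"ax":0,"ay":0,"az":0,"dx":66,"dy":-135,"dz":16,"gripper":0}]'

```text
time_s: 6.15
tcp_pos: [596.1, -211.8, 78.8]
ee_rot: [[-0.926, 0.378, -0.002], [0.378, 0.926, 0.001], [0.003, 0.0, -1.0]]
force: [-0.3, -0.4, 0.8]
gripper_width: 0.6
```

Request:
servo_tool --plan '[{"ax":0,"ay":0,"az":0,"dx":0,"dy":0,"dz":-2,"gripper":0},{"ax":0,"ay":0,"az":0,"dx":0,"dy":0,"dz":-4,"gripper":0},{"ax":0,"ay":0,"az":0,"dx":0,"dy":0,"dz":-5,"gripper":0},{"ax":0,"ay":0,"az":0,"dx":0,"dy":0,"dz":-6,"gripper":0},{"ax":0,"ay":0,"az":0,"dx":0,"dy":0,"dz":-6,"gripper":0}]'

```text
time_s: 6.78
tcp_pos: [597.3, -213.5, 74.2]
ee_rot: [[-0.925, 0.379, 0.0], [0.379, 0.925, -0.0], [-0.0, 0.0, -1.0]]
force: [-0.4, -0.0, 1.4]
gripper_width: 0.5
```

Request:
servo_tool --plan '[{"ax":0,"ay":0,"az":0,"dx":0,"dy":0,"dz":-1,"gripper":0},{"ax":0,"ay":0,"az":0,"dx":0,"dy":0,"dz":-2,"gripper":0},{"ax":0,"ay":0,"az":0,"dx":0,"dy":0,"dz":-3,"gripper":0},{"ax":0,"ay":0,"az":0,"dx":0,"dy":0,"dz":-4,"gripper":0},{"ax":0,"ay":0,"az":0,"dx":0,"dy":0,"dz":-4,"gripper":0}]'

```text
time_s: 7.4
tcp_pos: [597.5, -213.8, 71.0]
ee_rot: [[-0.925, 0.379, 0.001], [0.379, 0.925, -0.001], [-0.001, -0.0, -1.0]]
force: [-2.2, 0.6, 6.0]
gripper_width: 0.5
```

Request:
servo_tool --plan '[{"ax":0,"ay":0,"az":0,"dx":0,"dy":0,"dz":-1,"gripper":0},{"ax":0,"ay":0,"az":0,"dx":0,"dy":0,"dz":-2,"gripper":0},{"ax":0,"ay":0,"az":0,"dx":0,"dy":0,"dz":-3,"gripper":0},{"ax":0,"ay":0,"az":0,"dx":0,"dy":0,"dz":-4,"gripper":0},{"ax":0,"ay":0,"az":0,"dx":0,"dy":0,"dz":-4,"gripper":0}]'

```text
time_s: 8.02
tcp_pos: [597.0, -213.3, 65.5]
ee_rot: [[-0.925, 0.379, -0.001], [0.379, 0.925, 0.0], [0.001, 0.0, -1.0]]
force: [-0.2, -0.7, 0.1]
gripper_width: 0.1
```

Request:
servo_tool --plan '[{"ax":0,"ay":0,"az":0,"dx":0,"dy":0,"dz":-1,"gripper":0},{"ax":0,"ay":0,"az":0,"dx":0,"dy":0,"dz":-2,"gripper":0},{"ax":0,"ay":0,"az":0,"dx":0,"dy":0,"dz":-2,"gripper":0}]'

```text
time_s: 8.4
tcp_pos: [597.3, -213.4, 64.4]
ee_rot: [[-0.925, 0.379, 0.0], [0.379, 0.925, -0.0], [-0.0, -0.0, -1.0]]
force: [-1.1, -0.5, 3.1]
gripper_width: 0.5
```

Press firm here, then re-press the first end.

Request:
servo_tool --plan '[{"ax":0,"ay":0,"az":0,"dx":0,"dy":0,"dz":-1,"gripper":0},{"ax":0,"ay":0,"az":0,"dx":0,"dy":0,"dz":-2,"gripper":0},{"ax":0,"ay":0,"az":0,"dx":0,"dy":0,"dz":-2,"gripper":0}]'

```text
time_s: 8.78
tcp_pos: [597.3, -213.5, 64.3]
ee_rot: [[-0.925, 0.379, 0.0], [0.379, 0.925, -0.0], [-0.0, -0.0, -1.0]]
force: [-4.8, 1.7, 11.7]
gripper_width: 0.4
```

Request:
servo_tool --plan '[{"ax":0,"ay":0,"az":0,"dx":0,"dy":0,"dz":20,"gripper":0},{"ax":0,"ay":0,"az":0,"dx":0,"dy":0,"dz":36,"gripper":0},{"ax":0,"ay":0,"az":0,"dx":-33,"dy":68,"dz":36,"gripper":0},{"ax":0,"ay":0,"az":0,"dx":-66,"dy":135,"dz":36,"gripper":0},{"ax":0,"ay":0,"az":0,"dx":-66,"dy":135,"dz":36,"gripper":0},{"ax":0,"ay":0,"az":0,"dx":-66,"dy":135,"dz":20,"gripper":0},{"ax":0,"ay":0,"az":0,"dx":-66,"dy":135,"dz":8,"gripper":0},{"ax":0,"ay":0,"az":0,"dx":-66,"dy":135,"dz":4,"gripper":0},{"ax":0,"ay":0,"az":0,"dx":-66,"dy":135,"dz":2,"gripper":0},{"ax":0,"ay":0,"az":0,"dx":-66,"dy":135,"dz":1,"gripper":0}]'

```text
time_s: 10.02
tcp_pos: [531.1, -79.5, 64.2]
ee_rot: [[-0.925, 0.38, -0.002], [0.38, 0.925, -0.0], [0.002, -0.001, -1.0]]
force: [-6.5, 1.5, 14.8]
gripper_width: 0.4
```

Request:
servo_tool --plan '[{"ax":0,"ay":0,"az":0,"dx":0,"dy":0,"dz":-1,"gripper":0},{"ax":0,"ay":0,"az":0,"dx":0,"dy":0,"dz":-2,"gripper":0},{"ax":0,"ay":0,"az":0,"dx":0,"dy":0,"dz":-2,"gripper":0}]'

```text
time_s: 10.4
tcp_pos: [531.1, -79.5, 64.1]
ee_rot: [[-0.925, 0.38, -0.002], [0.38, 0.925, -0.0], [0.002, -0.001, -1.0]]
force: [-9.6, 1.8, 21.5]
gripper_width: 0.6
```

Both ends are solid at about 64 mm. I'll lift clear and move away toward the robot so the cameras can see.

Request:
servo_tool --plan '[{"ax":0,"ay":0,"az":0,"dx":0,"dy":0,"dz":30,"gripper":0},{"ax":0,"ay":0,"az":0,"dx":0,"dy":0,"dz":90,"gripper":0},{"ax":0,"ay":0,"az":0,"dx":0,"dy":0,"dz":140,"gripper":0},{"ax":0,"ay":0,"az":0,"dx":-60,"dy":0,"dz":140,"gripper":0},{"ax":0,"ay":0,"az":0,"dx":-120,"dy":0,"dz":140,"gripper":0},{"ax":0,"ay":0,"az":0,"dx":-140,"dy":0,"dz":140,"gripper":0},{"ax":0,"ay":0,"az":0,"dx":-140,"dy":0,"dz":140,"gripper":0},{"ax":0,"ay":0,"az":0,"dx":-140,"dy":0,"dz":140,"gripper":0}]'

```text
time_s: 11.4
tcp_pos: [392.5, -79.2, 201.5]
ee_rot: [[-0.925, 0.38, 0.001], [0.38, 0.925, -0.0], [-0.001, 0.0, -1.0]]
force: [0.4, 0.1, 0.6]
gripper_width: 0.6
```

Run:
```python
from h import *
a=capture('scene');b=capture('top');np.save('scene2.npy',a);np.save('top2.npy',b)
T=tcpT();w=capture('wrist')
save('after',np.hstack([cv2.resize(a[145:285,195:375],(400,311),interpolation=cv2.INTER_CUBIC),cv2.resize(b[110:290,210:400],(400,311)),])); save('wrist2',w)
s=arm.get_obs();print(s['tcp_pos'],s['force'],s['time_s'])
```

```text
[392.21086059 -78.69758635 201.06350129] [0.34563539 0.46556523 0.61046589] 11.55
```

View pics/after.png

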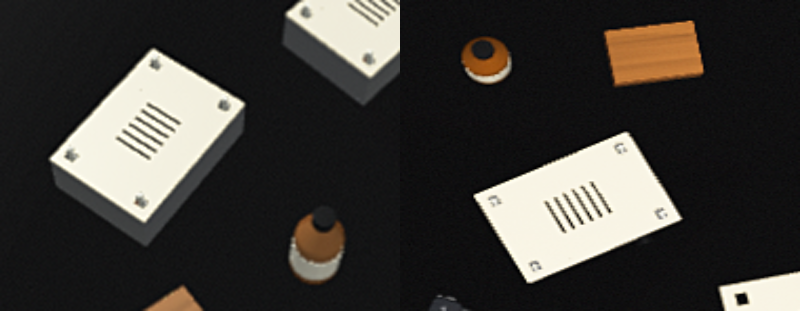

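View pics/wrist2.png

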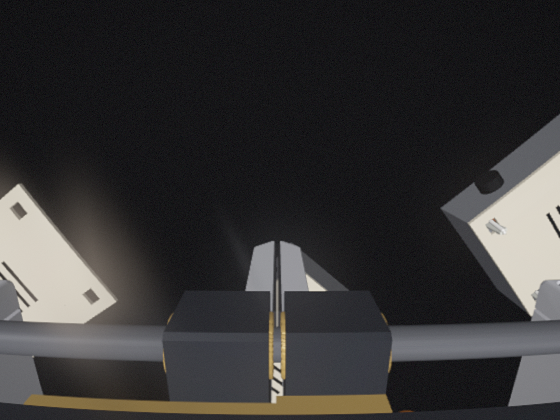

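The after-crop shows the cover flush with no pale gap. All four standoffs (155,62), (224,104), (141,200) and (71,154) stand equally tall, the same as on the closed unit, and the bottle is upright. The wrist view is mostly hidden by the gripper. A last two-view corner-height check follows.

Run:
```python
from h import *
def q(im,c):
    hs=cv2.cvtColor(im,cv2.COLOR_RGB2HSV);m=((hs[...,2]>190)&(hs[...,1]<70)).astype(np.uint8)
    cs,_=cv2.findContours(m,cv2.RETR_EXTERNAL,cv2.CHAIN_APPROX_NONE)
    k=[x for x in cs if cv2.pointPolygonTest(x,c,False)>=0][0]
    return cv2.approxPolyDP(cv2.convexHull(k),6,True)[:,0]
for tag in('','2'):
  S=q(np.load(f'scene{tag}.npy'),(262,218));T=q(np.load(f'top{tag}.npy'),(295,255));o=[]
  for t in T:
    p=plane('top',t,68)
    s=min(S,key=lambda s:np.linalg.norm(plane('scene',s,68)-p))
    a,d=ray('top',t);b,e=ray('scene',s)
    x=np.linalg.lstsq(np.c_[d,-e],b-a,rcond=None)[0];o.append(((a+x[0]*d)+(b+x[1]*e))/2)
  print(np.round(o,1).tolist(),np.mean(o,0).round(1))
```

```text
[[670.3, -204.5, 72.7], [547.1, -264.9, 72.4], [459.3, -86.2, 71.4], [583.3, -26.8, 70.4]] [ 565.  -145.6   71.7]
[[670.0, -203.8, 60.6], [547.8, -264.8, 63.2], [461.2, -86.7, 64.8], [581.6, -25.6, 57.7]] [ 565.1 -145.2   61.6]
```

```bash
python3 -c "
from cell import arm
print(arm.job_done())"
```

```text
the job is handed in; nothing more can be done
None
```

The loose cover, on the right-hand (−y) supply, is pressed down and looks flush on its case. I handed the job in at about 11.6 s of the 35 s; no verdict was reported.

I pressed each short end with closed fingertips until it stopped hard, then pressed the first end again. The tip stopped at 64.3 mm with 12 N at one end and 64.1 mm with 21 N at the other, against a flush height of 64 mm. After that I lifted clear, and the force reading went back to near zero.

- **Pictures:** there is no gap left under the cover. All four standoffs stand equally tall, like those on the closed supply, and the bottle is upright, apparently where it was. I saw no contact with the closed supply.
- **Height from two cameras:** the mean top height fell from 71.7 to 61.6 mm, about 10 mm against the 11 expected. The centre moved less than 1 mm.
- **Disagreement:** single corner heights scattered from 57.7 to 64.8 mm. I took that as pixel noise, since one pixel is worth several mm of height, so this check can't confirm the cover is level. I rely on the fingertip stops and the pictures for that.
- **No use:** the last wrist picture was mostly blocked by the gripper.

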